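Hold the dinner candle level over the dish for wick trimming

TASK

Draw the tall tapered candle straight up out of its candlestick, turn it from upright to level, and hold it there with its wick over the middle of the small open white dish, one to two hand's breadths above it, so that I can trim the wick and the clipping drops into the dish. Leave the candlestick standing where it is and do not disturb anything else. Finish while still holding the candle, raised and still: do not put it down or let it go.

Things in the scene. Friction and masses are not known exactly. Their poses are not given: they have to be found in the camera images.
- candle: Tall tapered pink wax candle, 40 to 85 g, standing loose and upright in the candlestick's socket (1.5 mm play all round, no catch). 180 mm long plus a 10 mm wick; 22 mm across for the lowest 30 mm, then tapering evenly to 16 mm at the top; same all round. Origin at the centre of its flat foot, which starts 75 mm above the work surface; z along its axis to the wick (up at the start).
- candle_grip (a point): A good grip: on the candle's axis, 122 mm from the foot (58 mm below the top of the wax), 18 mm thick there, 197 mm above the work surface at the start. A gripper tilted some 45 degrees off straight down keeps the candle's top clear of its body, and half a turn of the wrist about the finger direction then brings the candle level.
- candle_wick (a point): The wick of the tall candle: on its axis, 188 mm from the foot, near the wick's tip.
- candlestick: Brass candlestick holding the tall candle; loose, 0.55 to 0.9 kg, round: base 100 mm across, thin stem, 52 mm pan, socket cup 32 mm outside, 25 mm inside, 25 mm deep, rim 100 mm above its foot. Origin at the centre of its underside, z up. It, the dish and two bystanders swap places from run to run.
- socket_rim (a point): Centre of the mouth of the candlestick's socket, 100 mm above its foot.
- dish: The small open dish of white ceramic, round, 110 mm across the rim, 22 mm high, empty, loose. Origin at the centre of its underside.
- stub_stick: Bystander: a second candlestick just like the first, with a burnt-down stub fixed in it, 126 mm tall in all. Origin under its centre. Leave alone.
- jar_candle: Bystander: a candle in a white jar, 82 mm across, 90 mm high. Origin under its centre. Leave alone.
- matchbox: Bystander: a closed matchbox 36 x 56 x 16 mm lying flat. Origin under its centre. Leave alone.
- bud_vase: Bystander: a green glass bud vase, 66 mm across, 105 mm high. Origin under its centre. Leave alone.
- napkin_ring: Bystander: a wooden napkin ring standing on its rim, 48 mm across, 35 mm high. Origin under its centre. Leave alone.
- tumbler: Bystander: a glass tumbler, 70 mm across, 95 mm high. Origin under its centre. Leave alone.
Mind the look-alikes: they are no part of the job. What is shaped like the candle but green is not meant.

How it is judged:
By the outcome, as a careful person would: the job done as asked, in the order asked, and still so for the second after the job is handed in, while the arm keeps its last pose, push and grip.
It also fails if it takes over 43 s, if anything falls off the work surface, if the arm or the gripper's body presses on something with over 40 N, if the wrist force passes 120 N, or if a joint passes its speed limit or range.

ROBOT

A 7-joint arm with a two-finger parallel gripper is mounted at the origin on the work surface. World frame = base frame: x ahead of the robot, y to its left, z up, the work surface at z = 0. Lengths are in m, angles in rad, forces in N, time in s.
With the tool pointing down it reaches from about 0.425 to 0.925 m from the base axis. Payload 6.8 kg.
Tool frame: the origin (TCP) lies midway between the tips of the shut fingers; the grasp point (between the pads) lies 19 mm behind it; y points along the fingers, z is the direction in which the jaws open and shut, and the axes are right-handed (so a half turn about y gives the same grasp; the last joint's range is limited). The gripper opens to 85 mm and grips with 20 to 120 N. Pads are 22 mm wide; open, the fingers measure 114 mm over their backs; the gripper's body (76 mm by 85 mm) begins 54 mm behind the grasp point. The pads swing forward as they close: fully open they stand 13 mm farther back than shut.
Start: joints at [-1.439, 0.477, 0.022, 1.555, -0.011, 1.109, -0.083], TCP at [0.16, 0.656, 0.2] pointing down, gripper open.
Joint ranges: [-2.96, 2.96], [-0.34, 2.1], [-1.41, 1.46], [0.24, 2.44], [-1.37, 4.51], [0.17, 1.92], [-2.96, 2.96]. Speed limits (rad/s): [2.39, 2.39, 3.14, 3.14, 3.14, 3.14, 3.14].

INTERFACE

Orientations are given as a unit quaternion [w, x, y, z].
In Python, from station import bot gives the robot as it stands. The module is installed in compiled form; this text tells all that it offers.
- The arm moves only by the shell command python3 -m crank 'ROWS' [FORCE]. ROWS is JSON, a list of rows, each an object with "linear": the shift along the tool's x, y, z in m, a list of three; "dr": the turn, a rotation vector about the tool's x, y, z in degrees, a list of three; "hand": the gripper command: -1 is shut, 1 is fully open, values between are in proportion. A call has 1 to 10 rows; each row is the pose to reach, as a shift and turn from the pose commanded when the call began, along the tool's axes at that moment; what a row does not reach only later rows make up. A row lasts 1/12 s, in which the tool goes at most 41.7 mm and 7.16 degrees, less where a joint would pass 70% of its speed; a pose out of reach is approached as far as the arm can. A call with a gripper value outside its range is refused whole. The fingers move at their own pace and stop on an object; FORCE is the grip in N (left out, the last holds). Time passes only in rows, so rows that repeat a pose let the fingers close. It gives the time, the measured TCP pose, the force and the opening at its end, in the units of the state.
- bot.get_obs(): the state, without advancing time (a new reading comes with each control period).
- bot.read_camera(name): name is "scene" or "top" or "wrist"; returns the picture (420x560x3 uint8, blue, green, red); there is no depth.
- bot.camera_params(name): a dict with "K" (3x3 intrinsics, pixels), "k1" (the pictures are not rectified: a ray, as slopes to the right and down, at radius r is drawn at 1 + k1 r^2 times it, then the intrinsics apply), "R" (3x3) and "t" (3): a world point X has camera coordinates R X + t; the wrist camera has in their place "hand_eye" (4x4, takes a point from camera to tool coordinates, whose origin is the TCP and whose axes are the tool frame's). Camera axes: x right, y down, z forward; pixel columns grow to the right and rows downward; lengths in m; the calibration is good to about 2 mm. A picture is of the moment at which its call begins: read the wrist's pose just before it. camera_params takes no time and is no camera call.
- bot.hand_in(): hands the job in, once; it reports no verdict.
Trained networks look in the newest picture that a camera, given by its name, has taken for a name from the list of things; names that differ only in an ending like _2 or _b are one class to them, and where a whole thing is asked for, a point or a joint stands for the part that bears it (a point fixed in the world has none). Each returns a list of dicts, best first, with "score" (0 to 1); they miss things now and then, are a little off and sometimes report something else, mostly with a low value. They report only what shows in the picture. A call takes as long as a camera call. They do not tell look-alikes from the thing itself.
- bot.search_frame(camera, target): "extent" ([left, top, right, bottom] in pixels, round what is visible of it).
- bot.cut_out(camera, target): "pixels" (420x560 bool, what is visible of it) and "extent" ([left, top, right, bottom] in pixels, round what is visible of it).
- bot.place_of(camera, target): "xy" ([column, row] in pixels: a listed point, or the origin of a listed thing).
The state is a dict: "t": time; "q": joint angles; "joint_vel": joint speeds; "joint_torque": joint torques, N m; "eef_pos": TCP position; "tool_rot": TCP orientation; "contact_force": force on the tool from outside, world axes, zero at the start; "torque": the same for the moment, N m; "gripper_width": opening from 0.0 (shut) to 1.0 (fully open).
Only numpy, scipy, OpenCV 4.12 (cv2) and the standard library are available. Lean on these libraries where they do the work, as an engineer would, in place of code of your own. Each camera call takes 0.05 s, during which the arm holds its last target. There are 200 camera calls.

## Working session

There is one attempt and no reset: what is moved stays moved. The work goes in short steps, Python scripts to look and compute and a shell command to move; the robot and the scene stay as the last step left them, time stands still between calls to the robot, and variables do not carry over. Pictures are saved under pics/ and viewed, about 8 in all and at most 12, crops included, and the job is handed in when it is done.

```bash
mkdir -p pics
cat > h.py <<'E'
import numpy as np, cv2
from station import bot
from scipy.spatial.transform import Rotation as R
np.set_printoptions(precision=4,suppress=True)
def ray(name,uv):
    p=bot.camera_params(name);K=np.array(p["K"])
    d=np.array([p["k1"],0,0,0,0.])
    s=cv2.undistortPoints(np.array([[uv]],float),K,d)[0,0]
    v=np.array([s[0],s[1],1.])
    if "R" in p:
        Rm=np.array(p["R"]);t=np.array(p["t"]);return -Rm.T@t,Rm.T@v
    o=bot.get_obs();T=np.array(p["hand_eye"]);q=o["tool_rot"]
    Rt=R.from_quat([q[1],q[2],q[3],q[0]]).as_matrix()
    return Rt@T[:3,3]+o["eef_pos"],Rt@T[:3,:3]@v
def atz(name,uv,z):
    c,d=ray(name,uv);return c+d*(z-c[2])/d[2]
def proj(name,X):
    p=bot.camera_params(name);Rm=np.array(p["R"]);t=np.array(p["t"])
    return cv2.projectPoints(np.array([X],float),cv2.Rodrigues(Rm)[0],t,np.array(p["K"]),np.array([p["k1"],0,0,0,0.]))[0][0,0]
E
python3 - <<'E'
from h import *
o=bot.get_obs();print({k:np.array(v) for k,v in o.items()})
ims=[]
for c in("scene","top"):
    im=bot.read_camera(c);cv2.imwrite(f"pics/{c}1.png",im)
    for n,z in dict(candle=.075,candle_grip=.197,candle_wick=.263,candlestick=0,socket_rim=.1,dish=0,stub_stick=0,jar_candle=0,matchbox=0,bud_vase=0,napkin_ring=0,tumbler=0).items():
        for r in bot.place_of(c,n)[:3]: print(c,n,round(r["score"],2),np.array(r["xy"]),atz(c,r["xy"],z))
E
```

```text
{'t': array(0.), 'q': array([-1.4391,  0.4778,  0.0224,  1.5565, -0.0115,  1.1093, -0.0831]), 'joint_vel': array([-0.0024,  0.0006, -0.0001, -0.0007,  0.0011, -0.0003,  0.0006]), 'joint_torque': array([ -0.001 , -59.6469,   1.6077, -28.1188,   0.0125,   0.0095,
         0.    ]), 'eef_pos': array([0.1602, 0.655 , 0.1994]), 'tool_rot': array([-0.7014,  0.7027, -0.0846,  0.0845]), 'contact_force': array([ 0.1375,  0.1244, -0.025 ]), 'torque': array([0.0162, 0.0076, 0.0354]), 'gripper_width': array(0.9999)}
scene candle 0.96 [284.6 282.2] [ 0.6452 -0.0032  0.075 ]
scene candle 0.92 [337.3 219.1] [0.4211 0.1232 0.075 ]
scene candle 0.85 [311.8 227.1] [0.4546 0.0606 0.075 ]
scene candle_grip 0.93 [313.2 174.4] [0.4242 0.0617 0.197 ]
scene candle_grip 0.89 [341.5 183.4] [0.4664 0.1203 0.197 ]
scene candle_grip 0.73 [284.2 234.6] [ 0.6564 -0.0038  0.197 ]
scene candle_wick 0.92 [318.4 210.7] [0.6806 0.0536 0.263 ]
scene candle_wick 0.88 [314.2 152.9] [0.4527 0.0601 0.263 ]
scene candle_wick 0.87 [338.7 157.4] [0.4751 0.1093 0.263 ]
scene candlestick 0.62 [311.3 248.5] [0.4374 0.0625 0.    ]
[... 1015 characters left out ...]
.3] [0.4262 0.0563 0.263 ]
top candlestick 0.92 [251.6 256.7] [0.4523 0.0623 0.    ]
top socket_rim 0.7 [255.8 260.4] [0.436  0.0473 0.1   ]
top dish 0.74 [196.1 209.9] [0.5693 0.2067 0.    ]
top stub_stick 0.76 [381.1 252.4] [ 0.468 -0.264  0.   ]
top stub_stick 0.44 [252.1 261.5] [0.4403 0.0608 0.    ]
top jar_candle 0.95 [317.8 209.6] [ 0.5751 -0.1037  0.    ]
top jar_candle 0.4 [193.1 210.6] [0.5673 0.2143 0.    ]
top matchbox 0.61 [318.6 256.1] [ 0.4563 -0.106   0.    ]
top bud_vase 0.77 [262.  150.2] [0.7299 0.042  0.    ]
top bud_vase 0.68 [247.1 250.8] [0.4669 0.074  0.    ]
top tumbler 0.93 [365.8 151.3] [ 0.7318 -0.229   0.    ]
top tumbler 0.18 [252.4 260.4] [0.443  0.0601 0.    ]
```

View pics/scene1.png

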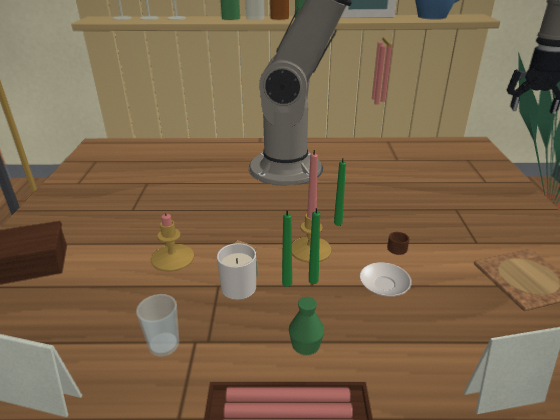

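View pics/top1.png

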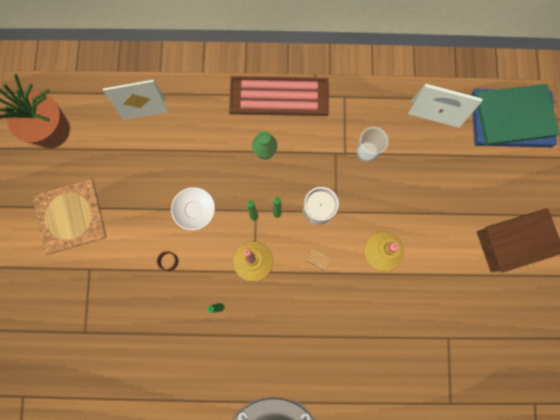

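Scene view: the pink candle is at column 312, rows 152–215, in its stick at about (311,248). The dish is at (387,281). Three green look-alikes stand nearby: (287,250), (315,247) and (340,193). I'll triangulate these next.

Run:
```python
from h import *
s=cv2.imread("pics/scene1.png");t=cv2.imread("pics/top1.png")
def tri(a,b):
    c1,d1=ray("scene",a);c2,d2=ray("top",b)
    k=np.linalg.lstsq(np.c_[d1,-d2],c2-c1,rcond=None)[0]
    p,q=c1+k[0]*d1,c2+k[1]*d2;return (p+q)/2,np.linalg.norm(p-q)
def blobs(im,kind,roi):
    b,g,r=[im[...,i].astype(int) for i in range(3)]
    m=((r>g+45)&(b>g-5)) if kind=="pink" else ((g>r+25)&(g>b+15))
    x0,y0,x1,y1=roi;M=np.zeros(m.shape,np.uint8);M[y0:y1,x0:x1]=m[y0:y1,x0:x1]
    n,l,st,c=cv2.connectedComponentsWithStats(M)
    for i in range(1,n):
        if st[i,4]>15:
            ys,xs=np.where(l==i);f=lambda k:(round(xs[np.abs(ys-k)<=1].mean(),1),int(k))
            print(kind,"top",f(ys.min()),"bot",f(ys.max()),"box",st[i])
for im,n,roi in((s,"scene",(260,130,360,300)),(t,"top",(200,180,300,330))):
    print(n)
    for k in("pink","green"):blobs(im,k,roi)
print("pink wick",tri((314.2,152.9),(246,250)))
for n,a,b in(("A",(287,212),(277.5,198)),("B",(316.5,210),(250,200)),("C",(342,159),(210,309))): print(n,tri(a,b))
for n,a in(("A",(287,287)),("B",(314,284)),("C",(339,225))): print(n,atz("scene",a,0))
for n in("candlestick","dish"):
  for c in("scene","top"):
    r=bot.cut_out(c,n)
    if r: print(n,c,r[0]["score"],r[0]["extent"])
for z in(.1,.15,.197,.263): print(z,proj("scene",(.44,.06,z)),proj("top",(.44,.06,z)))
q=bot.get_obs()["tool_rot"];print(R.from_quat([q[1],q[2],q[3],q[0]]).as_matrix())
print(bot.camera_params("wrist")["hand_eye"])
```

```text
scene
green top (np.float64(342.2), 161) bot (np.float64(337.5), 225) box [334 161  12  65 453]
green top (np.float64(315.7), 211) bot (np.float64(313.0), 283) box [309 211  11  73 618]
green top (np.float64(287.0), 214) bot (np.float64(286.5), 286) box [282 214  10  73 621]
green top (np.float64(306.3), 297) bot (np.float64(306.5), 299) box [300 297  14   3  33]
top
green top (np.float64(276.9), 197) bot (np.float64(275.7), 216) box [273 197   7  20  97]
green top (np.float64(250.0), 201) bot (np.float64(252.0), 218) box [247 201   7  18  83]
green top (np.float64(216.3), 305) bot (np.float64(210.4), 312) box [207 305  16   8  86]
pink wick (array([0.4449, 0.0606, 0.2594]), np.float64(0.0001226148598789355))
A (array([0.5657, 0.0008, 0.1875]), np.float64(0.0023719363769019387))
B (array([0.5602, 0.0599, 0.1884]), np.float64(0.0015885245346374036))
C (array([0.3265, 0.1374, 0.1876]), np.float64(0.0003436906943735047))
A [0.5755 0.0021 0.    ]
B [0.5659 0.0615 0.    ]
C [0.3356 0.1409 0.    ]
candlestick scene 0.91 [292.3, 219.7, 329.7, 260.2]
candlestick top 0.76 [232.0, 240.7, 268.9, 280.7]
dish scene 0.66 [363.7, 259.7, 413.4, 298.2]
dish top 0.59 [171.1, 188.8, 214.3, 230.5]
0.1 [311.5367 214.6498] [250.3416 258.5721]
0.15 [312.1927 196.0773] [249.1715 256.8461]
0.197 [312.8434 177.7282] [247.9699 255.0737]
0.263 [313.8183 150.3651] [246.0888 252.2986]
[[ 0.9714  0.      0.2376]
 [-0.2376  0.      0.9714]
 [ 0.     -1.      0.    ]]
[[-0.0006  0.9639  0.2663 -0.0681]
 [ 0.0001 -0.2663  0.9639 -0.1729]
 [ 1.      0.0006  0.      0.0005]
 [ 0.      0.      0.      1.    ]]
```

Run:
```python
import cv2
s=cv2.imread("pics/scene1.png")[140:300,260:420];t=cv2.imread("pics/top1.png")[180:330,170:330]
import numpy as np
a=cv2.resize(s,(400,400),interpolation=cv2.INTER_CUBIC);b=cv2.resize(t,(400,375),interpolation=cv2.INTER_CUBIC)
o=np.zeros((400,800,3),np.uint8);o[:,:400]=a;o[:375,400:]=b
cv2.imwrite("pics/crop1.png",o)
```

```text
(no output)
```

View pics/crop1.png

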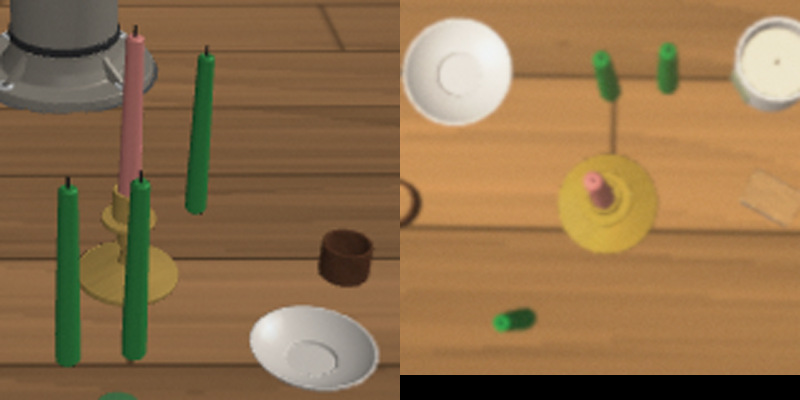

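The triangulation agrees: pink candle axis at about (0.443, 0.0605), dish at about (0.568, 0.214). The green candles stand 190 mm tall at (.567,.001), (.562,.06) and (.33,.139). I'll lift clear first, logging joint angles so I can fit the arm kinematics.

```bash
cat > log.sh <<'E'
python3 -c "
from station import bot;import json
o=bot.get_obs();f=open('log.txt','a');f.write(json.dumps([list(map(float,o[k])) for k in('q','eef_pos','tool_rot')])+'\n')"
E
sh log.sh
python3 -m crank '[{"linear":[0,-0.1,0],"dr":[0,0,0],"hand":1},{"linear":[0.05,-0.16,0],"dr":[0,0,0],"hand":1},{"linear":[0.15,-0.2,-0.05],"dr":[10,0,0],"hand":1},{"linear":[0.15,-0.2,-0.05],"dr":[10,0,0],"hand":1}]'; sh log.sh
python3 -m crank '[{"linear":[0.13,0,-0.1],"dr":[0,0,15],"hand":1},{"linear":[0.13,0,-0.1],"dr":[0,0,15],"hand":1},{"linear":[0.13,0,-0.1],"dr":[0,0,15],"hand":1},{"linear":[0.13,0,-0.1],"dr":[0,0,15],"hand":1}]'; sh log.sh
python3 -m crank '[{"linear":[0.1,0,-0.15],"dr":[0,20,0],"hand":1},{"linear":[0.1,0,-0.15],"dr":[0,20,0],"hand":1},{"linear":[0.1,0,-0.15],"dr":[0,20,0],"hand":1},{"linear":[0.1,0,-0.15],"dr":[0,20,0],"hand":1},{"linear":[0.1,0,-0.15],"dr":[0,20,0],"hand":1}]'; sh log.sh
cat log.txt
```

```text
t: 1.83
eef_pos: [0.2286, 0.6159, 0.3344]
tool_rot: [0.762, -0.637, 0.076, -0.091]
contact_force: [2.1, -1.0, 0.1]
gripper_width: 0.998
t: 2.17
eef_pos: [0.3328, 0.4896, 0.3168]
tool_rot: [0.766, -0.622, 0.162, 0.007]
contact_force: [1.6, -0.8, 0.4]
gripper_width: 1.001
t: 2.58
eef_pos: [0.3908, 0.3243, 0.2641]
tool_rot: [0.725, -0.615, 0.293, -0.103]
contact_force: [0.2, -0.1, 0.3]
gripper_width: 0.997
[[-1.439101887596831, 0.4770202077024193, 0.02242317989690252, 1.5553667014897812, -0.011482053387493283, 1.1093026702654407, -0.08311777104179636], [0.160334075730667, 0.6557167644022969, 0.20040888992429617], [0.7020393707323827, -0.702017134381511, 0.0845899059867359, -0.08460031194745642]]
[[-1.3451682961262392, 0.25091304905648143, 0.04633242222395944, 1.5892776745888297, -0.01851579105241672, 1.1238515110586373, 0.03863269824138724], [0.22859735240212803, 0.6158950339012866, 0.33437004017130856], [0.7617189362508435, -0.6369923139121418, 0.07578365648806867, -0.09100489867604451]]
[[-0.9747624132725032, 0.23731750722842457, 0.09905389203104402, 1.6738383174407476, -0.3589315736875077, 1.2123334280867204, 0.593572569845825], [0.33276391327592436, 0.48956057209674897, 0.31675870401855194], [0.7660927855392929, -0.6220566919303605, 0.16156129151918525, 0.006727930733610497]]
[[-0.8056331479438925, 0.18506692036278663, 0.23530728229144382, 1.8661753443914122, -0.378585809446317, 1.1808998040864704, 0.5839448833872174], [0.3907644467876185, 0.3242899591050271, 0.2640668935167869], [0.725125757386748, -0.6147697782718367, 0.29260746759185835, -0.10310977454815629]]
```

```bash
cat > kin.py <<'E'
import numpy as np, json, itertools
from scipy.spatial.transform import Rotation as R
from scipy.optimize import least_squares
def fk(q,s,p):
    h,L1,L2,d,phi,psi,a=p
    q=np.array(s)*q
    Z=lambda t:R.from_rotvec([0,0,t]);Y=lambda t:R.from_rotvec([0,t,0])
    r=Z(q[0]+phi)*Y(q[1])*Z(q[2]);x=np.array([0,0,h])+r.apply([0,0,L1])
    r=r*Y(q[3])*Z(q[4]);x=x+r.apply([0,0,L2])
    r=r*Y(q[5]);x=x+r.apply([a,0,0])
    r=r*Z(q[6]+psi);x=x+r.apply([0,0,d])
    # flange z -> tool y
    return x,r*R.from_matrix(np.array([[1,0,0],[0,0,-1],[0,1,0]]).T.T) * R.from_rotvec([0,0,0])
M=R.from_matrix(np.array([[1,0,0],[0,0,-1.],[0,1,0]]))
def load():return [json.loads(l) for l in open("log.txt")]
def res(p,s,D):
    o=[]
    for q,x,w in D:
        a,r=fk(np.array(q),s,p);t=R.from_quat([w[1],w[2],w[3],w[0]])
        o+=[*(a-x),*((r.inv()*t).as_rotvec())]
    return np.array(o)
if __name__=="__main__":
    D=load();out=[]
    for s in itertools.product([1,-1],repeat=7):
        if s[1]<0 or s[3]<0 or s[5]<0:continue
        for phi in(0,1.5,-3,-1.5):
          for psi in(0,1.57,3.1,-1.57):
            f=least_squares(res,[.35,.5,.5,.3,phi,psi,0],args=(s,D));out.append((f.cost,s,f.x))
    out.sort(key=lambda t:t[0])
    for c in out[:3]:print(c[0],c[1],np.round(c[2],4))
    json.dump([out[0][1],list(out[0][2])],open("kin.json","w"))
E
python3 kin.py
```

```text
0.00087555344924398 (-1, 1, -1, 1, -1, 1, -1) [ 0.237   0.5403  0.481   0.3009 -0.0764 -1.6451  0.0038]
0.0008755534492439806 (-1, 1, -1, 1, -1, 1, -1) [ 0.237   0.5403  0.481   0.3009 -0.0764 -1.6451  0.0038]
0.0008755534492439879 (-1, 1, -1, 1, -1, 1, -1) [ 0.237   0.5403  0.481   0.3009 -0.0764 -1.6451  0.0038]
```

```bash
cat > plan.py <<'E'
from kin import *
s,p=json.load(open("kin.json"))
lo=np.array([-2.96,-.34,-1.41,.24,-1.37,.17,-2.96]);hi=np.array([2.96,2.1,1.46,2.44,4.51,1.92,2.96])
def ik(x,Rt,q0):
    def f(q):
        a,r=fk(q,s,p);return np.r_[(a-x)*5,(r.inv()*Rt).as_rotvec()*2,(q-q0)*.02]
    r=least_squares(f,np.clip(q0,lo+.01,hi-.01),bounds=(lo,hi));q=r.x;a,rr=fk(q,s,p)
    return q,np.linalg.norm(a-x),np.degrees(np.linalg.norm((rr.inv()*Rt).as_rotvec()))
def Rt(az,tilt=45,zs=1,turn=0):
    a,t=np.radians(az),np.radians(tilt)
    y=np.array([np.cos(a)*np.sin(t),np.sin(a)*np.sin(t),-np.cos(t)])
    z=zs*np.array([np.sin(a),-np.cos(a),0])
    x=np.cross(y,z);return R.from_matrix(np.c_[x,y,z])*R.from_rotvec([0,np.radians(turn),0])
def path(wps,q,n=8):
    rep=[];mx=0
    for i in range(len(wps)-1):
        (x0,r0),(x1,r1)=wps[i],wps[i+1];dr=(r0.inv()*r1).as_rotvec();worst=[0,0]
        m=np.full(7,9.)
        for k in range(1,n+1):
            q,e,a=ik(x0+(x1-x0)*k/n,r0*R.from_rotvec(dr*k/n),q);worst=[max(worst[0],e),max(worst[1],a)];m=np.minimum(m,np.minimum(q-lo,hi-q))
        rep.append((np.round(worst[0]*1000,1),np.round(worst[1],1),np.round(m.min(),2),int(m.argmin())+1,np.round(q,2)))
    return rep,q
if __name__=="__main__":
    D=load();q0,x0,w=D[-1];r0=R.from_quat([w[1],w[2],w[3],w[0]])
    G=np.array([.443,.0605,.197]);W=np.array([.568,.214,.155])
    for az in (90,105,120,135,150,165,180):
      for zs in(1,-1):
       for tt in(170,-170):
        A=Rt(az,45,zs);y=A.as_matrix()[:,1];u=np.array([-np.cos(np.radians(az)),-np.sin(np.radians(az)),0])
        B=lambda f:A*R.from_rotvec([0,np.radians(tt/170*180*f),0])
        g=G+.019*y;F=W-.066*u+.019*y;up=np.array([0,0,.15])
        wps=[(np.array(x0),r0),(g-.13*y+[0,0,.05],A),(g-.13*y,A),(g,A),(g+up,A),(g+up,B(.33)),(g+up,B(.67)),(g+up,B(1)),(F+[0,0,.1],B(1)),(F,B(1))]
        rep,q=path(wps,np.array(q0))
        E=max(r[0] for r in rep);T=max(r[1] for r in rep)
        print(az,zs,tt,"err",E,T,"margins",[(float(r[2]),r[3]) for r in rep], "q7",[float(r[4][6]) for r in rep[2::4]])
E
timeout 500 python3 plan.py
```

```text
90 1 170 err 0.0 0.0 margins [(0.33, 6), (0.34, 6), (0.3, 4), (0.31, 4), (0.44, 2), (0.45, 2), (0.37, 7), (0.24, 5), (0.12, 5)] q7 [0.87, -2.59]
90 1 -170 err 47.9 7.8 margins [(0.33, 6), (0.34, 6), (0.3, 4), (0.31, 4), (0.44, 2), (0.33, 7), (0.0, 3), (0.0, 3), (0.05, 7)] q7 [0.87, 2.96]
90 -1 170 err 179.3 16.9 margins [(0.0, 2), (0.0, 2), (0.0, 2), (0.0, 2), (0.0, 2), (0.0, 2), (0.0, 2), (0.0, 2), (0.0, 2)] q7 [2.96, 0.13]
90 -1 -170 err 207.8 37.6 margins [(0.0, 2), (0.0, 2), (0.0, 2), (0.0, 2), (0.0, 2), (0.0, 6), (0.0, 6), (0.0, 2), (0.0, 6)] q7 [2.96, 1.22]
105 1 170 err 0.0 0.0 margins [(0.19, 6), (0.2, 6), (0.29, 6), (0.3, 6), (0.29, 6), (0.27, 6), (0.24, 6), (0.27, 6), (0.19, 5)] q7 [0.97, -2.37]
105 1 -170 err 50.9 9.8 margins [(0.19, 6), (0.2, 6), (0.29, 6), (0.3, 6), (0.3, 6), (0.18, 7), (0.0, 3), (0.0, 3), (0.0, 7)] q7 [0.97, 2.96]
105 -1 170 err 50.9 11.2 margins [(0.0, 3), (0.0, 3), (0.0, 3), (0.0, 3), (0.0, 3), (0.21, 3), (0.44, 3), (0.53, 6), (0.6, 3)] q7 [2.96, 0.48]
105 -1 -170 err 271.7 36.7 margins [(0.0, 3), (0.0, 3), (0.0, 3), (0.0, 3), (0.0, 6), (0.0, 6), (0.0
[... 2224 characters left out ...]
 8.6 1.3 margins [(0.0, 6), (0.0, 6), (0.08, 6), (0.04, 6), (0.04, 6), (0.03, 6), (0.0, 3), (0.02, 3), (0.16, 3)] q7 [-2.15, 0.51]
180 1 170 err 21.2 3.1 margins [(0.0, 6), (0.0, 6), (0.03, 6), (0.0, 6), (0.0, 6), (0.0, 6), (0.0, 6), (0.0, 6), (0.13, 6)] q7 [1.33, -1.89]
180 1 -170 err 140.7 33.8 margins [(0.0, 6), (0.0, 6), (0.03, 6), (0.0, 6), (0.0, 6), (0.0, 6), (0.0, 3), (0.0, 3), (0.0, 3)] q7 [1.33, 2.96]
180 -1 170 err 278.8 44.7 margins [(0.0, 6), (0.0, 6), (0.03, 6), (0.0, 6), (0.0, 6), (0.0, 3), (0.0, 3), (0.0, 3), (0.0, 3)] q7 [-1.81, -2.96]
180 -1 -170 err 21.2 3.1 margins [(0.0, 6), (0.0, 6), (0.03, 6), (0.0, 6), (0.0, 6), (0.0, 6), (0.0, 6), (0.0, 6), (0.13, 6)] q7 [-1.81, 1.24]
```

Best plan: the tool points towards azimuth 105°, tilted 45°, with a +180° turn about tool y later (joint margins at least 0.19 rad). I'll rise first, then cross above the candle.

```bash
cat > go.py <<'E'
import sys
from h import *
from plan import Rt
def to(x,turn=0,az=105,tilt=45):
    o=bot.get_obs();q=o["tool_rot"];r=R.from_quat([q[1],q[2],q[3],q[0]])
    print("pos",np.array(o["eef_pos"]),"w",o["gripper_width"],"t",o["t"],"q",np.array(o["q"]))
    print("lin",np.round(r.inv().apply(np.array(x)-o["eef_pos"]),4),"dr",np.round(np.degrees((r.inv()*Rt(az,tilt,1,turn)).as_rotvec()),1))
if __name__=="__main__": to(list(map(float,sys.argv[1:4])),float(sys.argv[4]) if len(sys.argv)>4 else 0)
E
python3 go.py .40 .30 .43; python3 go.py .47 -.03 .42
```

```text
pos [0.3908 0.3243 0.2641] w 0.9967229555852463 t 2.5833 q [-0.8056  0.1851  0.2353  1.8662 -0.3786  1.1809  0.5839]
lin [-0.0295 -0.1653 -0.003 ] dr [18.2 37.8 24.9]
pos [0.3908 0.3243 0.2641] w 0.9967229555852463 t 2.5833 q [-0.8056  0.1851  0.2353  1.8662 -0.3786  1.1809  0.5839]
lin [ 0.198  -0.244  -0.2395] dr [18.2 37.8 24.9]
```

```bash
python3 -m crank '[{"linear":[-0.01,-0.04,0],"dr":[0,0,0],"hand":1},{"linear":[-0.02,-0.08,0],"dr":[0,0,0],"hand":1},{"linear":[-0.03,-0.12,0],"dr":[2,4,3],"hand":1},{"linear":[-0.03,-0.165,0],"dr":[4,8,6],"hand":1},{"linear":[-0.02,-0.17,-0.03],"dr":[6,13,8],"hand":1},{"linear":[0.01,-0.18,-0.06],"dr":[9,18,12],"hand":1},{"linear":[0.04,-0.19,-0.09],"dr":[12,24,16],"hand":1},{"linear":[0.07,-0.2,-0.12],"dr":[14,29,19],"hand":1},{"linear":[0.1,-0.21,-0.15],"dr":[16,33,22],"hand":1},{"linear":[0.12,-0.22,-0.17],"dr":[18,37.8,25],"hand":1}]'; python3 go.py .47 -.03 .42
```

```text
t: 3.42
eef_pos: [0.4399, 0.0767, 0.4264]
tool_rot: [0.684, -0.353, 0.613, -0.179]
contact_force: [1.1, -0.1, -0.4]
gripper_width: 0.998
pos [0.4399 0.0767 0.4264] w 0.9978935435596435 t 3.4167 q [-0.3471  0.1548  0.6359  1.7641 -0.7423  1.7235  0.6359]
lin [ 0.0824 -0.0744  0.001 ] dr [ 0.2  0.2 -0.4]
```

```bash
python3 -m crank '[{"linear":[0.03,-0.03,0],"dr":[0,0,0],"hand":1},{"linear":[0.055,-0.05,0],"dr":[0,0,0],"hand":1},{"linear":[0.082,-0.074,0],"dr":[0,0,0],"hand":1},{"linear":[0.11,-0.05,0.004],"dr":[0,0,0],"hand":1},{"linear":[0.135,-0.025,0.004],"dr":[0,0,0],"hand":1},{"linear":[0.15,0,0.004],"dr":[0,0,0],"hand":1},{"linear":[0.15,0,0.004],"dr":[0,0,0],"hand":1},{"linear":[0.15,0,0.004],"dr":[0,0,0],"hand":1},{"linear":[0.15,0,0.004],"dr":[0,0,0],"hand":1}]'
python3 - <<'E'
from h import *
from go import to
to((.4395+.0238,.0735-.0888,.1836+.0919))
im=bot.read_camera("wrist");cv2.imwrite("pics/w1.png",im)
for n in("candle_wick","candle_grip","socket_rim"):
    for r in bot.place_of("wrist",n)[:2]: print(n,r["score"],r["xy"],atz("wrist",r["xy"],dict(candle_wick=.263,candle_grip=.197,socket_rim=.1)[n]))
E
```

```text
t: 4.17
eef_pos: [0.4727, -0.0217, 0.3213]
tool_rot: [0.684, -0.356, 0.611, -0.178]
contact_force: [-0.6, 0.2, 0.8]
gripper_width: 1.0
pos [ 0.4727 -0.0217  0.3213] w 0.9997936428047879 t 4.1667 q [-0.1476  0.3987  0.6667  1.7516 -0.7486  1.7276  0.966 ]
lin [ 0.0264  0.0384 -0.0074] dr [ 0.4  0.4 -0.2]
candle_wick 0.94 [193.2, 123.6] [0.3727 0.0842 0.263 ]
candle_wick 0.93 [269.2, 165.2] [0.4435 0.0612 0.263 ]
candle_grip 0.92 [376.1, 265.7] [0.5441 0.0317 0.197 ]
candle_grip 0.85 [270.7, 205.9] [0.4433 0.0629 0.197 ]
socket_rim 0.97 [270.7, 251.1] [0.4432 0.0583 0.1   ]
socket_rim 0.54 [274.0, 278.4] [0.4555 0.0286 0.1   ]
```

View pics/w1.png

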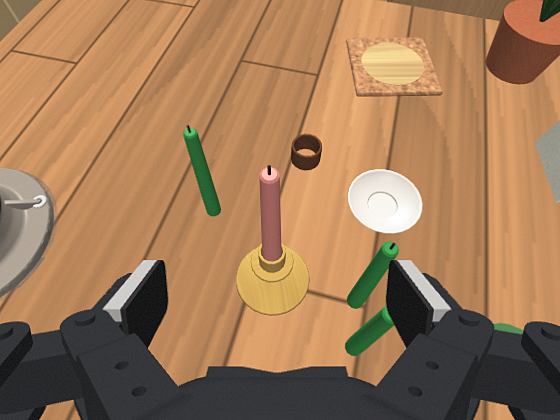

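The wrist view shows the pink candle from (269,165) down to its socket at (270,250), centred between the open fingers. This confirms (.4433,.061). I'll align with it and advance along the finger axis.

```bash
python3 -m crank '[{"linear":[0.015,0.02,-0.004],"dr":[0,0,0],"hand":1},{"linear":[0.026,0.038,-0.007],"dr":[0.4,0.4,-0.2],"hand":1},{"linear":[0.026,0.055,-0.007],"dr":[0.4,0.4,-0.2],"hand":1},{"linear":[0.026,0.075,-0.007],"dr":[0.4,0.4,-0.2],"hand":1},{"linear":[0.026,0.095,-0.007],"dr":[0.4,0.4,-0.2],"hand":1},{"linear":[0.026,0.115,-0.007],"dr":[0.4,0.4,-0.2],"hand":1},{"linear":[0.026,0.13,-0.007],"dr":[0.4,0.4,-0.2],"hand":1},{"linear":[0.026,0.14,-0.007],"dr":[0.4,0.4,-0.2],"hand":1},{"linear":[0.026,0.14,-0.007],"dr":[0.4,0.4,-0.2],"hand":1},{"linear":[0.026,0.14,-0.007],"dr":[0.4,0.4,-0.2],"hand":1}]'; python3 go.py .4398 .0740 .1836
```

```text
t: 5.2
eef_pos: [0.4437, 0.0546, 0.2031]
tool_rot: [0.683, -0.354, 0.612, -0.183]
contact_force: [-0.3, -0.5, 0.0]
gripper_width: 0.998
pos [0.4437 0.0546 0.2031] w 0.9977485925407326 t 5.2 q [-0.2317  0.444   0.6059  1.9951 -0.8439  1.4581  1.0622]
lin [-0.0001  0.0277  0.0012] dr [ 0.1  0.  -0. ]
```

```bash
python3 -m crank '[{"linear":[0,0.014,0.001],"dr":[0,0,0],"hand":1},{"linear":[0,0.0277,0.001],"dr":[0,0,0],"hand":1},{"linear":[0,0.0277,0.001],"dr":[0,0,0],"hand":1},{"linear":[0,0.0277,0.001],"dr":[0,0,0],"hand":1}]'
python3 - <<'E'
from h import *
from go import to
to((.4398,.0740,.1836))
bot.read_camera("wrist")
for n,z in dict(candle_wick=.263,socket_rim=.1).items():
    for r in bot.place_of("wrist",n)[:2]: print(n,r["score"],r["xy"],atz("wrist",r["xy"],z))
E
```

```text
t: 5.53
eef_pos: [0.4385, 0.0747, 0.1825]
tool_rot: [0.682, -0.354, 0.613, -0.182]
contact_force: [0.7, -0.2, -0.1]
gripper_width: 0.995
pos [0.4385 0.0747 0.1825] w 0.9952533782510617 t 5.5333 q [-0.2532  0.4591  0.5865  2.0332 -0.8761  1.4093  1.0773]
lin [-0.     -0.0015  0.001 ] dr [ 0.2 -0.1 -0.1]
candle_wick 0.88 [534.0, 331.8] [0.5129 0.0331 0.263 ]
candle_wick 0.87 [132.3, 100.0] [0.3882 0.0769 0.263 ]
```

```bash
python3 -m crank '[{"linear":[0,-0.0015,0.001],"dr":[0,0,0],"hand":-1},{"linear":[0,-0.0015,0.001],"dr":[0,0,0],"hand":-1},{"linear":[0,-0.0015,0.001],"dr":[0,0,0],"hand":-1},{"linear":[0,-0.0015,0.001],"dr":[0,0,0],"hand":-1},{"linear":[0,-0.0015,0.001],"dr":[0,0,0],"hand":-1},{"linear":[0,-0.0015,0.001],"dr":[0,0,0],"hand":-1},{"linear":[0,-0.0015,0.001],"dr":[0,0,0],"hand":-1},{"linear":[0,-0.0015,0.001],"dr":[0,0,0],"hand":-1},{"linear":[0,-0.0015,0.001],"dr":[0,0,0],"hand":-1},{"linear":[0,-0.0015,0.001],"dr":[0,0,0],"hand":-1}]' 45; python3 go.py .4398 .0740 .3336
```

```text
t: 6.52
eef_pos: [0.4405, 0.0733, 0.1842]
tool_rot: [0.683, -0.354, 0.613, -0.183]
contact_force: [-0.9, 0.0, 2.3]
gripper_width: 0.149
pos [0.4405 0.0733 0.1842] w 0.14900204929565786 t 6.5167 q [-0.2517  0.4587  0.588   2.0282 -0.8752  1.4127  1.0755]
lin [-0.1063 -0.105  -0.0007] dr [ 0.1 -0.  -0. ]
```

```bash
python3 -m crank '[{"linear":[0,0,0],"dr":[0,0,0],"hand":-1},{"linear":[-0.0035,-0.0035,0],"dr":[0,0,0],"hand":-1},{"linear":[-0.007,-0.007,0],"dr":[0,0,0],"hand":-1},{"linear":[-0.0105,-0.0105,0],"dr":[0,0,0],"hand":-1},{"linear":[-0.014,-0.014,0],"dr":[0,0,0],"hand":-1},{"linear":[-0.0175,-0.0175,0],"dr":[0,0,0],"hand":-1},{"linear":[-0.021,-0.021,0],"dr":[0,0,0],"hand":-1},{"linear":[-0.025,-0.025,0],"dr":[0,0,0],"hand":-1},{"linear":[-0.029,-0.029,0],"dr":[0,0,0],"hand":-1},{"linear":[-0.029,-0.029,0],"dr":[0,0,0],"hand":-1}]'; python3 go.py .4405 .0733 .3336
python3 - <<'E'
from h import *
a=bot.read_camera("scene")[120:300,220:460];b=bot.read_camera("wrist")
cv2.imwrite("pics/lift.png",np.hstack([cv2.resize(a,(400,300),interpolation=2),cv2.resize(b,(400,300),interpolation=3)]))
E
```

```text
t: 7.35
eef_pos: [0.441, 0.0731, 0.2262]
tool_rot: [0.683, -0.354, 0.612, -0.183]
contact_force: [-0.0, 0.3, -0.6]
gripper_width: 0.151
pos [0.441  0.0731 0.2262] w 0.15059778903088428 t 7.35 q [-0.2741  0.3906  0.608   1.9981 -0.8378  1.4615  0.9978]
lin [-0.0762 -0.0757 -0.0004] dr [ 0.  0. -0.]
```

View pics/lift.png

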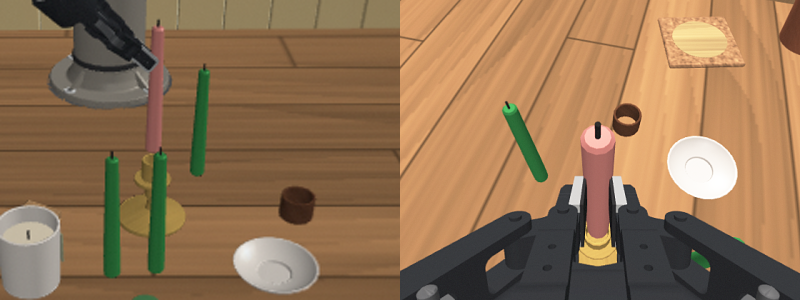

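Scene crop: the candle is gripped, upright and just clear of the socket, and the stick still stands. The wrist view shows the candle centred between the pads. I'll raise it further, then do the half turn.

```bash
python3 -m crank '[{"linear":[-0.01,-0.01,0],"dr":[0,0,0],"hand":-1},{"linear":[-0.025,-0.025,0],"dr":[0,0,0],"hand":-1},{"linear":[-0.04,-0.04,0],"dr":[0,0,0],"hand":-1},{"linear":[-0.055,-0.055,0],"dr":[0,0,0],"hand":-1},{"linear":[-0.07,-0.07,0],"dr":[0,0,0],"hand":-1},{"linear":[-0.085,-0.085,0],"dr":[0,0,0],"hand":-1},{"linear":[-0.085,-0.085,0],"dr":[0,0,0],"hand":-1},{"linear":[-0.085,-0.085,0],"dr":[0,0,0],"hand":-1}]'
python3 -m crank '[{"linear":[0,0,0],"dr":[0,5,0],"hand":-1},{"linear":[0,0,0],"dr":[0,11,0],"hand":-1},{"linear":[0,0,0],"dr":[0,17,0],"hand":-1},{"linear":[0,0,0],"dr":[0,23,0],"hand":-1},{"linear":[0,0,0],"dr":[0,29,0],"hand":-1},{"linear":[0,0,0],"dr":[0,35,0],"hand":-1},{"linear":[0,0,0],"dr":[0,41,0],"hand":-1},{"linear":[0,0,0],"dr":[0,47,0],"hand":-1},{"linear":[0,0,0],"dr":[0,53,0],"hand":-1},{"linear":[0,0,0],"dr":[0,60,0],"hand":-1}]'; python3 go.py .441 .0731 .346 120
```

```text
t: 8.12
eef_pos: [0.4409, 0.0731, 0.3457]
tool_rot: [0.683, -0.354, 0.612, -0.183]
contact_force: [-0.6, -0.4, -0.8]
gripper_width: 0.151
t: 8.95
eef_pos: [0.4401, 0.0735, 0.3438]
tool_rot: [0.281, -0.215, 0.873, -0.335]
contact_force: [-0.1, -0.1, -0.7]
gripper_width: 0.151
pos [0.4401 0.0735 0.3438] w 0.15122429026355352 t 8.95 q [-0.4382  0.2525  0.7818  1.8833 -0.7801  1.6388 -0.2417]
lin [-0.0013 -0.002  -0.0006] dr [ 0.  59.6  0.2]
```

```bash
python3 -m crank '[{"linear":[0,0,0],"dr":[0,6,0],"hand":-1},{"linear":[0,0,0],"dr":[0,12,0],"hand":-1},{"linear":[0,0,0],"dr":[0,18,0],"hand":-1},{"linear":[0,0,0],"dr":[0,24,0],"hand":-1},{"linear":[0,0,0],"dr":[0,30,0],"hand":-1},{"linear":[0,0,0],"dr":[0,36,0],"hand":-1},{"linear":[0,0,0],"dr":[0,42,0],"hand":-1},{"linear":[0,0,0],"dr":[0,48,0],"hand":-1},{"linear":[0,0,0],"dr":[0,54,0],"hand":-1},{"linear":[0,0,0],"dr":[0,60,0],"hand":-1}]' >/dev/null
python3 -m crank '[{"linear":[0,0,0],"dr":[0,6,0],"hand":-1},{"linear":[0,0,0],"dr":[0,12,0],"hand":-1},{"linear":[0,0,0],"dr":[0,18,0],"hand":-1},{"linear":[0,0,0],"dr":[0,24,0],"hand":-1},{"linear":[0,0,0],"dr":[0,30,0],"hand":-1},{"linear":[0,0,0],"dr":[0,36,0],"hand":-1},{"linear":[0,0,0],"dr":[0,42,0],"hand":-1},{"linear":[0,0,0],"dr":[0,48,0],"hand":-1},{"linear":[0,0,0],"dr":[0,54,0],"hand":-1},{"linear":[0,0,0],"dr":[0,60,0],"hand":-1}]'
python3 - <<'E'
from h import *
from plan import Rt
from go import to
u=np.array([-np.cos(np.radians(105)),-np.sin(np.radians(105)),0]);y=Rt(105).as_matrix()[:,1]
F=np.array([.568,.214,.155])-.066*u+.019*y;print("F",F);to(F,180);to(F+[0,0,.15],180)
E
```

```text
t: 10.62
eef_pos: [0.4401, 0.0735, 0.3439]
tool_rot: [-0.615, 0.183, 0.68, -0.354]
contact_force: [0.3, 0.6, -0.3]
gripper_width: 0.151
F [0.5474 0.2907 0.1416]
pos [0.4401 0.0735 0.3439] w 0.15102457772773262 t 10.6167 q [-0.6941  0.379   1.1699  1.8939 -0.8587  1.762  -2.1986]
lin [-0.0133  0.2713 -0.1607] dr [-0.2 -0.4  0. ]
pos [0.4401 0.0735 0.3439] w 0.15102457772773262 t 10.6167 q [-0.6941  0.379   1.1699  1.8939 -0.8587  1.762  -2.1986]
lin [ 0.0928  0.1653 -0.1596] dr [-0.2 -0.4  0. ]
```

```bash
python3 -m crank '[{"linear":[0.008,0.012,-0.012],"dr":[0,0,0],"hand":-1},{"linear":[0.02,0.032,-0.032],"dr":[0,0,0],"hand":-1},{"linear":[0.032,0.055,-0.055],"dr":[0,0,0],"hand":-1},{"linear":[0.045,0.08,-0.08],"dr":[0,0,0],"hand":-1},{"linear":[0.06,0.105,-0.105],"dr":[0,0,0],"hand":-1},{"linear":[0.072,0.13,-0.13],"dr":[0,0,0],"hand":-1},{"linear":[0.085,0.15,-0.15],"dr":[0,0,0],"hand":-1},{"linear":[0.093,0.165,-0.16],"dr":[0,-0.4,0],"hand":-1},{"linear":[0.093,0.165,-0.16],"dr":[0,-0.4,0],"hand":-1}]'
python3 - <<'E'
from h import *
from go import to
to((.5474,.2907,.1416),180)
a=bot.read_camera("scene")[100:340,200:520]
b=bot.read_camera("wrist")
cv2.imwrite("pics/over.png",np.hstack([cv2.resize(a,(400,300),interpolation=2),cv2.resize(b,(400,300),interpolation=3)]))
for c in("scene","wrist"):
  for r in bot.place_of(c,"candle_wick")[:3]: print(c,r["score"],r["xy"],atz(c,r["xy"],.305))
for r in bot.place_of("wrist","dish")[:2]: print("dish",r["score"],atz("wrist",r["xy"],.0))
E
```

```text
t: 11.37
eef_pos: [0.5463, 0.2962, 0.2911]
tool_rot: [-0.61, 0.178, 0.685, -0.357]
contact_force: [-0.4, 0.0, -1.5]
gripper_width: 0.149
pos [0.5463 0.2962 0.2911] w 0.14915307297853442 t 11.3667 q [-0.8847  0.5878  1.021   1.7604 -1.1826  1.6138 -2.4097]
lin [-0.1098  0.1017  0.0006] dr [-0.5  0.6  0. ]
scene 0.87 [318.3, 214.1] [0.7565 0.0467 0.305 ]
scene 0.83 [284.1, 214.0] [ 0.7559 -0.004   0.305 ]
scene 0.58 [407.3, 156.8] [0.5618 0.2239 0.305 ]
wrist 0.85 [278.8, 182.0] [0.5652 0.2205 0.305 ]
```

View pics/over.png

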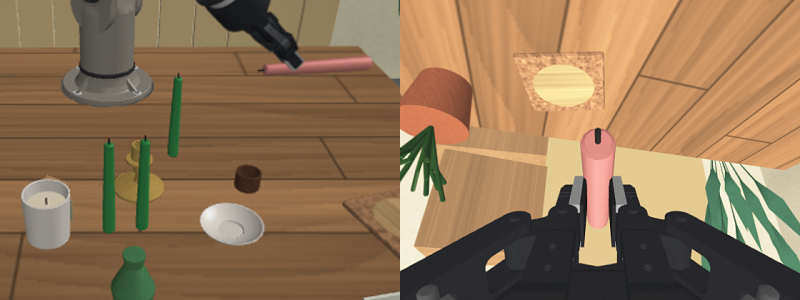

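The candle is level, with the wick above the dish (scene crop: wick at ~(262,70), dish at (232,224)). The stick stands unmoved. I'll lower it now.

```bash
python3 -m crank '[{"linear":[-0.01,0.009,0],"dr":[0,0,0],"hand":-1},{"linear":[-0.025,0.023,0],"dr":[0,0.3,0],"hand":-1},{"linear":[-0.045,0.04,0],"dr":[-0.3,0.6,0],"hand":-1},{"linear":[-0.065,0.06,0],"dr":[-0.5,0.6,0],"hand":-1},{"linear":[-0.08,0.075,0],"dr":[-0.5,0.6,0],"hand":-1},{"linear":[-0.095,0.088,0],"dr":[-0.5,0.6,0],"hand":-1},{"linear":[-0.107,0.099,0],"dr":[-0.5,0.6,0],"hand":-1},{"linear":[-0.107,0.099,0],"dr":[-0.5,0.6,0],"hand":-1},{"linear":[-0.107,0.099,0],"dr":[-0.5,0.6,0],"hand":-1},{"linear":[-0.107,0.099,0],"dr":[-0.5,0.6,0],"hand":-1}]'
cat > chk.py <<'E'
import sys
from h import *
from go import to
to((.5474,.2907,.1416),180)
S=bot.read_camera("scene");T=bot.read_camera("top");bot.read_camera("wrist")
cv2.imwrite(f"pics/{sys.argv[1]}.png",np.hstack([cv2.resize(S[130:340,240:520],(400,300),interpolation=2),cv2.resize(T[120:330,90:370],(400,300),interpolation=2)]))
for c in("scene","top","wrist"):
  for r in bot.place_of(c,"candle_wick")[:4]: print(c,r["score"],r["xy"],atz(c,r["xy"],.157))
for c in("scene","top"):
  for n in("dish","candlestick"):
    for r in bot.place_of(c,n)[:1]: print(c,n,r["score"],r["xy"],atz(c,r["xy"],0))
print("expect wick px",proj("scene",(.568,.214,.157)),proj("top",(.568,.214,.157)))
E
python3 chk.py fin1
```

```text
t: 12.45
eef_pos: [0.5505, 0.2853, 0.1495]
tool_rot: [-0.613, 0.186, 0.684, -0.35]
contact_force: [0.2, -0.2, 0.3]
gripper_width: 0.148
pos [0.5505 0.2853 0.1495] w 0.14814412167386418 t 12.45 q [-0.7785  0.7563  0.893   1.869  -1.3076  1.4999 -2.184 ]
lin [-0.0014  0.0098  0.0017] dr [ 0.5 -0.2  0. ]
scene 0.78 [286.0, 213.4] [0.5233 0.0002 0.157 ]
scene 0.65 [392.4, 220.0] [0.5493 0.2173 0.157 ]
top 0.61 [248.9, 202.9] [0.5597 0.0632 0.157 ]
top 0.6 [279.1, 195.9] [ 0.5767 -0.0039  0.157 ]
top 0.56 [212.4, 309.6] [0.3245 0.1361 0.157 ]
top 0.39 [380.6, 250.9] [ 0.4568 -0.2294  0.157 ]
wrist 0.55 [278.4, 185.2] [0.5651 0.2236 0.157 ]
wrist 0.38 [280.2, 303.0] [0.5241 0.3735 0.157 ]
scene dish 0.66 [388.0, 284.5] [0.5676 0.2231 0.    ]
scene candlestick 0.32 [387.4, 286.2] [0.5731 0.2207 0.    ]
top candlestick 0.67 [253.0, 258.4] [0.4481 0.0587 0.    ]
expect wick px [392.6686 225.1384] [181.554 198.191]
```

View pics/fin1.png

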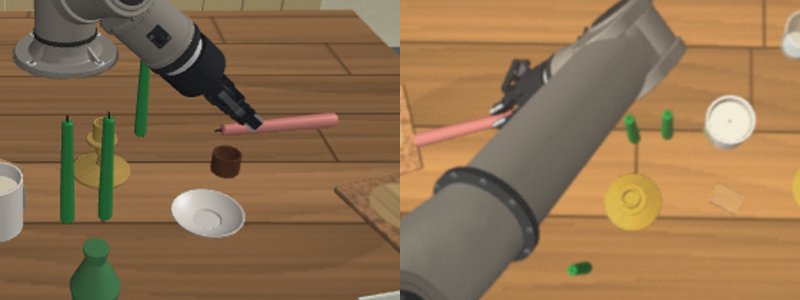

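Run:
```python
from h import *
for c,roi in(("scene",(355,255,420,305)),("top",(165,180,222,238))):
    im=cv2.imread(f"pics/{c}1.png");x0,y0,x1,y1=roi
    hs=cv2.cvtColor(im,cv2.COLOR_BGR2HSV);m=((hs[...,1]<45)&(hs[...,2]>110)).astype(np.uint8)
    M=np.zeros_like(m);M[y0:y1,x0:x1]=m[y0:y1,x0:x1]
    k=max(cv2.findContours(M,0,2)[0],key=cv2.contourArea)
    e=cv2.fitEllipse(cv2.convexHull(k));print(c,e,"rim centre",atz(c,e[0],.022))
o=bot.get_obs();q=o["tool_rot"];r=R.from_quat([q[1],q[2],q[3],q[0]])
y=r.as_matrix()[:,1];g=o["eef_pos"]-.019*y;ax=r.apply([-.70711,-.70711,0]);print("grip",g,"axis",ax)
im=bot.read_camera("scene").astype(int);b,gg,rr=im[...,0],im[...,1],im[...,2]
m=((rr>gg+45)&(b>gg-5));m[:190]=0;m[240:]=0;m[:,:390]=0;m[:,500:]=0
ys,xs=np.where(m);P=np.c_[xs,ys].astype(np.float32)
l=cv2.fitLine(P,2,0,.01,.01).ravel();s=(P-l[2:])@l[:2]
print("line",l,"ends",l[2:]+l[:2]*s.min(),l[2:]+l[:2]*s.max())
for d in(0,.188,.18):
    X=g+ax*(d-.122);print(d,X,proj("scene",X))
for a in(-8,-4,0,4,8):
    t=np.radians(a);v=ax*np.cos(t)+np.array([0,0,1])*np.sin(t);print(a,"deg: foot",proj("scene",g-v*.122),"top",proj("scene",g+v*.058))
```

```text
scene ((385.0299987792969, 278.82171630859375), (32.66472625732422, 51.267189025878906), 101.5017318725586) rim centre [0.5743 0.2129 0.022 ]
top ((192.5331573486328, 208.23434448242188), (41.2427864074707, 42.95121765136719), 61.335914611816406) rim centre [0.5695 0.2121 0.022 ]
grip [0.5532 0.2727 0.1621] axis [ 0.2511 -0.968  -0.0004]
line [  0.9983  -0.0578 435.4151 219.9623] ends [396.2448 222.2294] [473.0454 217.7843]
0 [0.5225 0.3908 0.1622] [473.9757 210.6243]
0.188 [0.5697 0.2089 0.1621] [390.5808 223.5205]
0.18 [0.5677 0.2166 0.1621] [394.2624 222.9499]
-8 deg: foot [475.2692 203.7286] top [394.0172 226.2466]
-4 deg: foot [474.7485 207.1654] top [394.0742 224.6163]
0 deg: foot [473.9757 210.6243] top [394.2624 222.9499]
4 deg: foot [472.9582 214.0894] top [394.5815 221.2556]
8 deg: foot [471.7038 217.5453] top [395.0311 219.5417]
```

Run:
```python
from h import *
im=bot.read_camera("scene");c=im[195:240,385:485]
cv2.imwrite("pics/z.png",cv2.resize(c,(800,360),interpolation=0))
r=bot.cut_out("scene","candle")
for k in r[:4]: print(k["score"],k["extent"])
b,g,rr=[im[...,i].astype(int) for i in range(3)]
pink=((rr-g)-(g-b))  # wood: r>g>b ; pink: b>=g
cols=[]
for x in list(range(400,416,3))+list(range(438,472,3)):
    w=np.clip(pink[200:235,x]-30,0,None)
    ys=np.where(pink[200:235,x]>30)[0]+200
    cols.append((x,ys.min(),ys.max(),(ys.min()+ys.max())/2) if len(ys) else (x,0,0,0))
print(np.array(cols))
```

```text
0.89 [309.6, 210.0, 317.8, 284.4]
0.82 [280.7, 213.6, 290.6, 288.7]
0.79 [330.5, 175.7, 342.1, 225.2]
0.58 [395.5, 206.7, 478.6, 226.0]
[[400.  217.  224.  220.5]
 [403.  217.  223.  220. ]
 [406.  216.  223.  219.5]
 [409.  218.  223.  220.5]
 [412.  219.  223.  221. ]
 [415.  222.  222.  222. ]
 [438.  213.  221.  217. ]
 [441.  212.  221.  216.5]
 [444.  212.  220.  216. ]
 [447.  211.  220.  215.5]
 [450.  211.  220.  215.5]
 [453.  211.  220.  215.5]
 [456.  211.  219.  215. ]
 [459.  210.  219.  214.5]
 [462.  210.  219.  214.5]
 [465.  210.  219.  214.5]
 [468.  209.  218.  213.5]
 [471.  209.  218.  213.5]]
```

View pics/z.png

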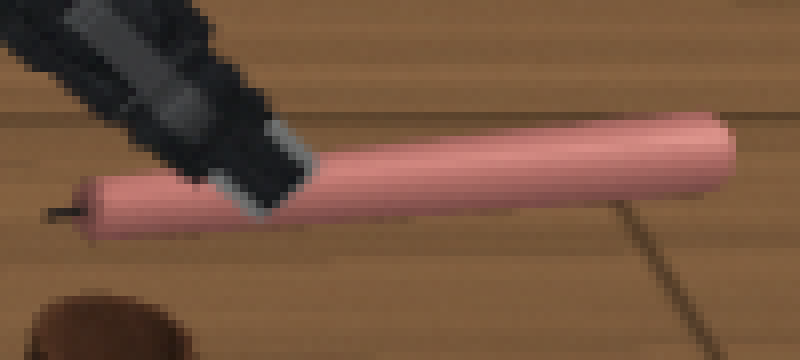

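Centreline slope is 0.095 px/px against 0.155 predicted for level, so the foot droops about 4° in the grip. I'll check joint margins for a correction, since q5 is near its limit, perhaps with a small azimuth change.

```bash
sh log.sh; python3 kin.py | head -1
python3 - <<'E'
from plan import *
from h import bot
D=load();q0,x0,w=D[-1];r0=R.from_quat([w[1],w[2],w[3],w[0]]);x0=np.array(x0)
W=np.array([.571,.2125,.162]);q0=np.array(q0)
a,r=fk(q0,s,p);print("model err",a-x0,np.degrees((r.inv()*r0).as_rotvec()))
for az in(105,110,115,120,125):
    A=Rt(az,45,1,180)*R.from_rotvec([0,0,np.radians(-3.8)]);y=A.as_matrix()[:,1]
    u=-np.array([np.cos(np.radians(az)),np.sin(np.radians(az)),0])
    x=W-.066*u+.019*y
    rep,q=path([(x0,r0),(x,A)],q0,4)
    print(az,rep[0][:4],rep[0][4],"lin",np.round(r0.inv().apply(x-x0),4),"dr",np.round(np.degrees((r0.inv()*A).as_rotvec()),1))
E
```

```text
0.00254833371452432 (-1, 1, -1, 1, -1, 1, -1) [ 0.2606  0.5448  0.503   0.3169 -0.0589 -1.6249  0.0284]
model err [ 0.0046 -0.0097 -0.0146] [ 2.3874  0.7154 -0.0723]
105 (np.float64(0.0), np.float64(0.0), np.float64(0.07), 5) [-0.76  0.76  0.86  1.83 -1.3   1.57 -2.22] lin [ 0.0036  0.0022 -0.0015] dr [ 0.4 -0.2 -3.8]
110 (np.float64(0.0), np.float64(0.0), np.float64(0.1), 5) [-0.75  0.78  0.85  1.8  -1.25  1.61 -2.18] lin [0.0033 0.002  0.0055] dr [ 4.1 -3.6 -3.8]
115 (np.float64(0.0), np.float64(0.0), np.float64(0.11), 5) [-0.74  0.79  0.84  1.77 -1.21  1.65 -2.14] lin [0.0027 0.0013 0.0124] dr [ 7.7 -7.1 -3.8]
120 (np.float64(0.0), np.float64(0.0), np.float64(0.12), 5) [-0.73  0.8   0.83  1.74 -1.16  1.68 -2.09] lin [0.0016 0.0002 0.0193] dr [ 11.4 -10.5  -3.8]
125 (np.float64(0.0), np.float64(0.0), np.float64(0.14), 5) [-0.73  0.82  0.82  1.71 -1.11  1.71 -2.05] lin [ 0.0001 -0.0014  0.0259] dr [ 15.  -13.9  -3.8]
```

```bash
python3 -m crank '[{"linear":[0.001,0.0005,0.0015],"dr":[1,-1,-1],"hand":-1},{"linear":[0.002,0.001,0.003],"dr":[2,-2,-2],"hand":-1},{"linear":[0.003,0.0015,0.0045],"dr":[3.2,-3,-3],"hand":-1},{"linear":[0.003,0.002,0.0055],"dr":[4,-3.5,-3.8],"hand":-1},{"linear":[0.003,0.002,0.0055],"dr":[4,-3.5,-3.8],"hand":-1},{"linear":[0.003,0.002,0.0055],"dr":[4,-3.5,-3.8],"hand":-1},{"linear":[0.003,0.002,0.0055],"dr":[4,-3.5,-3.8],"hand":-1},{"linear":[0.003,0.002,0.0055],"dr":[4,-3.5,-3.8],"hand":-1}]' 70
cat > lv.py <<'E'
from h import *
o=bot.get_obs();q=o["tool_rot"];r=R.from_quat([q[1],q[2],q[3],q[0]]);print("q",np.array(o["q"]),"v",np.abs(o["joint_vel"]).max())
g=np.array(o["eef_pos"])-.019*r.as_matrix()[:,1];a=r.apply([-.70711,-.70711,0]);a[2]=0;a/=np.linalg.norm(a)
im=bot.read_camera("scene");b,gg,rr=[im[...,i].astype(int) for i in range(3)];pk=(rr-gg)-(gg-b)
cx=[int(proj("scene",g+a*d)[0]) for d in(.05,.035,-.03,-.115)];P=[]
for x in list(range(cx[0],cx[1]))+list(range(cx[2],cx[3])):
    ys=np.where(pk[195:240,x]>30)[0]+195
    if len(ys)>4:P.append((x,(ys.min()+ys.max())/2))
P=np.array(P);k=np.polyfit(*P.T,1);print("obs slope",k,"px at grip",np.polyval(k,proj("scene",g)[0]),proj("scene",g))
for t in(-6,-4,-2,0,2,4,6):
    v=a*np.cos(np.radians(t))+np.array([0,0,np.sin(np.radians(t))]);f,w=proj("scene",g-v*.115),proj("scene",g+v*.05)
    print(t,(f-w)[1]/(f-w)[0],"wick",g+v*.066)
for r in bot.place_of("scene","candle_wick")[:4]: print(r["score"],r["xy"])
print("wick px at level",proj("scene",g+a*.066))
E
python3 lv.py
```

```text
t: 13.77
eef_pos: [0.5436, 0.2876, 0.1492]
tool_rot: [-0.609, 0.131, 0.695, -0.359]
contact_force: [-0.8, 0.8, -0.4]
gripper_width: 0.13
q [-0.7194  0.792   0.8409  1.8201 -1.2877  1.5838 -2.1213] v 0.0033229279056342723
obs slope [ -0.2212 310.3048] px at grip 217.26021408576628 [420.6655 217.7474]
-6 -0.31530185040125636 wick [0.5707 0.2124 0.1549]
-4 -0.2834276011049728 wick [0.5708 0.2123 0.1572]
-2 -0.25130496873391633 wick [0.5708 0.2121 0.1595]
0 -0.21885171888720092 wick [0.5708 0.2121 0.1618]
2 -0.18598228956787805 wick [0.5708 0.2121 0.1641]
4 -0.15260685644600055 wick [0.5708 0.2123 0.1664]
6 -0.11863030342215049 wick [0.5707 0.2124 0.1687]
0.85 [287.1, 211.7]
0.79 [392.5, 224.5]
0.61 [314.9, 213.7]
wick px at level [392.3039 223.9626]
```

Level to about 0.2°. The observed wick pixel (392.5,224.5) matches the expected (392.3,224.0). I'll hold for a moment and take a last look.

```bash
python3 -m crank '[{"linear":[0,0,0],"dr":[0,0,0],"hand":-1},{"linear":[0,0,0],"dr":[0,0,0],"hand":-1},{"linear":[0,0,0],"dr":[0,0,0],"hand":-1},{"linear":[0,0,0],"dr":[0,0,0],"hand":-1},{"linear":[0,0,0],"dr":[0,0,0],"hand":-1},{"linear":[0,0,0],"dr":[0,0,0],"hand":-1},{"linear":[0,0,0],"dr":[0,0,0],"hand":-1},{"linear":[0,0,0],"dr":[0,0,0],"hand":-1}]'; python3 lv.py | sed -n 1,2p
python3 - <<'E'
from h import *
cv2.imwrite("pics/end.png",bot.read_camera("scene"))
E
```

```text
t: 14.53
eef_pos: [0.5436, 0.2877, 0.1492]
tool_rot: [-0.609, 0.131, 0.695, -0.359]
contact_force: [0.4, 0.5, -0.7]
gripper_width: 0.13
q [-0.7194  0.7922  0.8407  1.8199 -1.2877  1.5838 -2.1212] v 0.002115447454230856
obs slope [ -0.222  310.7231] px at grip 217.30769154093602 [420.7044 217.7682]
```

View pics/end.png

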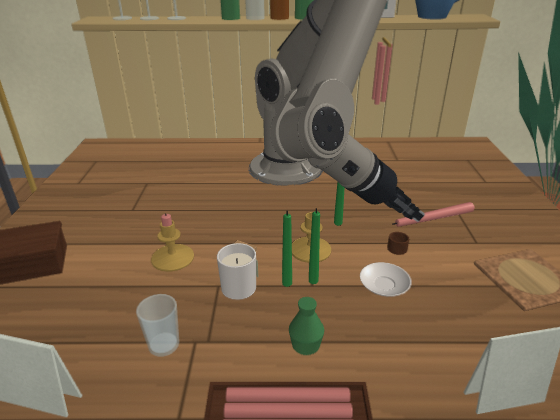

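The final view shows the wick at (392,224) above the dish at (386,281), with all the other things where they were. Handing in.

```bash
python3 -c "
from station import bot;print(bot.hand_in())"
```

```text
the job is handed in; nothing more can be done
None
```

I drew the pink candle straight up out of its candlestick, turned it level with a half turn of the wrist, and am holding it with its wick over the dish. The job was handed in at about 14.7 s with the arm still.

- **Level:** the foot first drooped about 4° in the grip. I turned the tool to correct this and raised the grip from 45 to 70 N. The candle then measured level to about 0.2°, and this was unchanged after holding for 0.7 s.
- **Wick position:** the wick is at about (0.571, 0.212, 0.162) m, roughly 14 cm above the dish rim. It is within a few mm of the dish centre. The two cameras put that centre at (0.574, 0.213) and (0.570, 0.212).
- **Everything else:** in the last scene picture the candlestick stands where it was, and the bystanders and the green look-alikes look unmoved.
- **Disagreements:** the gripper opening read about 13 mm on the 18 mm candle if its scale is linear, yet the pictures show a firm hold. The network's first dish position from the top camera was about 6 mm off in y, so I used a fit to the rim instead. The arm hid the wick and dish from the top camera at the end, so the final check rests on the scene camera and the measured tool pose.

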